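# Close the bonding press and hold it down

### The job

A freshly glued pendant sits in the nest of the small green hand press, whose sliding tray is still pulled out. Without upsetting the pendant, push the tray all the way home so that it is under the ram, then press the round black cap on top of the ram 20 mm down (never deeper than 25 mm, the stone would crack) and keep it pressed there: the program finishes while still holding the cap down. Leave the parts tray, jar, tin and brush alone.

Things in the scene. Friction and masses are not known exactly. Their poses are not given: they have to be found in the camera images.
- press: the hand press, fixed to the bench: a green box base 170 (x) x 150 (y) x 70 mm high, with a 28 mm steel column near its +x edge that carries, by a short horizontal arm (top at 212 mm), a dark steel head of 52 mm diameter over the middle of the base (150 to 215 mm above the bench). Origin at the centre of the underside, z up; its y axis is the direction in which the tray slides OUT. Its place and yaw vary
- tray (a joint): travel of the sliding tray in m: 0 = fully home (against its stop), positive = pulled out along the press's +y, at most 0.10. It starts 0.08 out, slides with about 1.5 N of friction and stays where it is left. The tray is an aluminium bar 60 mm wide on top of the base (bar top 81 mm above the bench) with a low ring (nest) for the pendant and an upright tab at its outer end
- tab (a point): centre of the outer (+y) face of the tray's upright tab, 101 mm above the bench. The tab is 50 mm wide (press x), 12 mm thick (press y) and stands from 81 to 121 mm above the bench. When the tray is home this point is 110 mm from the press's origin along +y, 35 mm outside the base
- cap_top (a point): round black mushroom cap on the ram's stem, 56 mm diameter, 18 mm thick; this point is the centre of its top face, 268 mm above the bench when up; the axis is vertical over the press's origin
- ram (a joint): how far the cap and ram are pressed down, in m: 0 = up, stop at 0.030. A spring pushes it back up at once: about 3 N to start it and 0.25 N per mm; from about 14 mm on, the sprung pad meets the pendant and adds about 0.7 N per mm, so some 13 N at 20 mm. A dark ring on the steel stem is level with the top of the head when the cap is 20 to 22 mm down
- pad: black rubber pad of 24 mm diameter on the lower end of the ram, sprung so that it yields upward; origin at the centre of its underside, 109 mm above the bench when up; it comes down onto the pendant's stone
- pendant: the pendant, loose in the tray's nest: a round brass cup 30 mm in diameter with a white stone on top, 14 mm high in all; origin at the centre of its underside, 81 mm above the bench, z up
- parts_tray: bystander: open blue tray 120 x 200 x 35 mm with white parts, beyond the press; origin at the centre of its underside
- jar: bystander: jar with lid, 60 mm diameter, 70 mm high; origin at the centre of its underside
- tin: bystander: plain metal tin, 66 mm diameter, 50 mm high; origin at the centre of its underside
- brush: bystander: wooden-handled brush lying on the bench

How it is judged:
By the outcome, as a careful person would: the job done as asked, in the order asked, and still so for the second after the job is handed in, while the arm keeps its last pose, push and grip.
It also fails if it takes over 48 s, if anything falls off the work surface, if the arm or the gripper's body presses on something with over 40 N, if the wrist force passes 120 N, or if a joint passes its speed limit or range.

### The arm

A 6-joint arm with a two-finger parallel gripper is mounted at the origin on the work surface. World frame = base frame: x ahead of the robot, y to its left, z up, the work surface at z = 0. Lengths are in m, angles in rad, forces in N, time in s.
With the tool pointing down it reaches from about 0.4 to 0.825 m from the base axis. Payload 7 kg.
Tool frame: the origin (TCP) lies on the mounting face of the last link; the fingertips stand 173 mm ahead of it and the grasp point (between the pads) lies 155 mm ahead of it; z points along the fingers, y is the line along which they close (so a half turn about z gives the same grasp; the last joint's range is limited). The gripper opens to 85 mm and grips with 20 to 120 N. Pads are 22 mm wide; open, the fingers measure 114 mm over their backs; the gripper's body (76 mm by 85 mm) begins 54 mm behind the grasp point. The pads swing forward as they close: fully open they stand 13 mm farther back than shut.
Start: joints at [1.401, 0.359, 0.012, 0, -1.224, -0.288], TCP at [0.298, 0.605, 0.405] pointing down, gripper open.
Joint ranges: [-3.07, 3.07], [-1.43, 2.12], [-1.02, 1.25], [-3.03, 1.67], [-3.05, -0], [-3.03, 3.03]. Speed limits (rad/s): [2.39, 2.39, 3.01, 3.14, 3.14, 3.14].

### API

Orientations are given as a unit quaternion [x, y, z, w].
In Python, from plant import manip, camera, boxes_of, regions_of, mark_of gives the robot as it stands.
- The arm moves only by the tool drive_tool, never from a script. Its argument "motion" is a list of rows, each an object with "travel": the shift along the tool's x, y, z in units of 50 mm (1.0 is 50 mm), a list of three; "delta_rot": the turn, a rotation vector about the tool's x, y, z in rad, a list of three; "claw": the opening, from -1 (shut) to 1 (fully open). In form: [{"travel": [x, y, z], "delta_rot": [rx, ry, rz], "claw": claw}, ...]. A call has 1 to 20 rows; each row shifts and turns the commanded pose from where the row before left it, along the tool's axes as they then stand; what a row does not reach is not made up. A row lasts 1/10 s, in which the tool goes at most 50 mm and 8.59 degrees, less where a joint would pass 70% of its speed; a pose out of reach is approached as far as the arm can. A call is refused whole if a number of a shift passes 1 or a number of a turn 0.15, either way. A call with a gripper value outside its range is refused whole. The fingers move at their own pace and stop on an object; the grip force is fixed at half the most. Time passes only in rows, so rows that do not move let the fingers close. It gives the time, the measured TCP pose, the force, the opening and the grip force at its end, in the units of the state.
- manip.get_state(): the state, without advancing time (a new reading comes with each control period).
- camera(name): name is "scene" or "top" or "wrist"; returns a dict with "pixels" (400x640x3 uint8, red, green, blue), "z_map" (400x640 float32, m along the optical axis (not along the pixel's ray), 0 where there is no reading), "mtx" (3x3 intrinsics, pixels), "k1" (the pictures are not rectified: a ray, as slopes to the right and down, at radius r is drawn at 1 + k1 r^2 times it, then the intrinsics apply), "position" and "attitude" of the camera in the world; the wrist camera has in their place "tool_from_camera" (4x4, takes a point from camera to tool coordinates, whose origin is the TCP and whose axes are the flange's). Camera axes: x right, y down, z forward; pixel columns grow to the right and rows downward; lengths in m; the calibration is good to about 2 mm. A picture is of the moment at which its call begins: read the wrist's pose just before it.
- manip.close_job(): hands the job in; it is judged then, once.
Trained networks look in the newest picture that a camera, given by its name, has taken for a name from the list of things; names that differ only in an ending like _2 or _b are one class to them, and where a whole thing is asked for, a point or a joint stands for the part that bears it (a point fixed in the world has none). Each returns a list of dicts, best first, with "p" (0 to 1); they miss things now and then, are a little off and sometimes report something else, mostly with a low value. They report only what shows in the picture. A call takes as long as a camera call.
- boxes_of(target, camera): "at" ([x, y, z] in m, in world coordinates, good to about 4 mm: the middle of the surface that is visible of it).
- regions_of(target, camera): "region" (400x640 bool, what is visible of it).
- mark_of(target, camera): "at" ([x, y, z] in m, in world coordinates, good to about 4 mm: a listed point, or the origin of a listed thing).
The state is a dict: "time": time; "q": joint angles; "joint_velocities": joint speeds; "joint_efforts": joint torques, N m; "ee_pos": TCP position; "eef_rot": TCP orientation; "wrist_force": force on the tool from outside, world axes, zero at the start; "ft_torque": the same for the moment, N m; "opening": finger opening in m; "gripper_force": force on a finger pad.
Only numpy, scipy, OpenCV 4.12 (cv2) and the standard library are available. Lean on these libraries where they do the work, as an engineer would, in place of code of your own. Each camera call takes 0.05 s, during which the arm holds its last target. There are 200 camera calls.

## Working session

There is one attempt and no reset: what is moved stays moved. The work goes in short steps, Python scripts to look and compute and a tool call to move; the robot and the scene stay as the last step left them, time stands still between calls to the robot, and variables do not carry over. Pictures are saved under pics/ and viewed, at most 10 in all, crops included, and the job is handed in when it is done.

Besides the shell and the picture viewer there is one more tool, called after "Emit:" as name([rows], argument=value, ...), one row to a line, values as JSON. drive_tool: Moves the arm, as the interface text tells. Its arguments: {"type":"object","properties":{"motion":{"type":"array"}},"required":["motion"]}

```bash
mkdir -p pics
cat > h.py <<'E'
import numpy as np,cv2
from scipy.spatial.transform import Rotation as R
from plant import manip,camera,boxes_of,regions_of,mark_of
def save(c,n): cv2.imwrite('pics/'+n,c['pixels'][:,:,::-1])
E
python3 - <<'E'
from h import *
s=manip.get_state();print({k:np.round(v,3) for k,v in s.items()})
print(R.from_quat(s['eef_rot']).as_matrix().round(3))
ims=[]
for n in('scene','top'):
    c=camera(n);ims.append(c['pixels'])
    for t in('press','tab','cap_top','pendant','pad','jar','tin','parts_tray','brush'):
        m=mark_of(t,n);print(n,t,[(np.round(x['at'],3),round(x['p'],2)) for x in m[:2]])
cv2.imwrite('pics/a.png',cv2.resize(np.vstack(ims),(800,1000))[:, :,::-1][:500]);cv2.imwrite('pics/b.png',ims[1][:,:,::-1])
E
```

```text
{'time': np.float64(0.0), 'q': array([ 1.401,  0.359,  0.011, -0.   , -1.224, -0.288]), 'joint_velocities': array([ 0.001,  0.001, -0.001,  0.001, -0.   ,  0.001]), 'joint_efforts': array([-1.0000e-03, -5.8332e+01,  2.9341e+01,  6.9360e+00, -6.0000e-03,
       -0.0000e+00]), 'ee_pos': array([0.298, 0.605, 0.404]), 'eef_rot': array([ 0.974, -0.227, -0.   ,  0.001]), 'wrist_force': array([1.514, 0.256, 0.14 ]), 'ft_torque': array([ 0.033, -0.007,  0.009]), 'gripper_force': np.float64(0.0), 'opening': np.float64(0.086)}
[[ 0.897 -0.442 -0.001]
 [-0.442 -0.897 -0.002]
 [ 0.     0.002 -1.   ]]
scene press [(array([ 0.569,  0.05 , -0.002]), 0.64)]
scene tab [(array([0.543, 0.242, 0.096]), 0.8)]
scene cap_top [(array([0.572, 0.049, 0.27 ]), 0.9)]
scene pendant [(array([0.561, 0.124, 0.08 ]), 0.67)]
scene pad [(array([0.571, 0.051, 0.109]), 0.63)]
scene jar [(array([0.489, 0.43 , 0.001]), 0.83)]
scene tin [(array([ 0.462, -0.381,  0.001]), 0.76)]
scene parts_tray [(array([0.795, 0.01 , 0.001]), 0.56), (array([ 0.462, -0.381,  0.002]), 0.16)]
scene brush [(array([0.656, 0.384, 0.   ]), 0.85)]
top press [(array([ 0.567,  0.052, -0.003]), 0.68)]
top tab [(array([0.541, 0.242, 0.104]), 0.61)]
top cap_top [(array([0.574, 0.054, 0.267]), 0.57), (array([ 0.486,  0.427, -0.   ]), 0.53)]
top pendant [(array([0.562, 0.13 , 0.081]), 0.49)]
top pad []
top jar [(array([0.485, 0.427, 0.001]), 0.98)]
top tin [(array([ 0.464, -0.381, -0.001]), 0.79)]
top parts_tray [(array([0.796, 0.008, 0.002]), 0.93)]
top brush [(array([ 0.653,  0.379, -0.002]), 0.88)]
```

View pics/a.png

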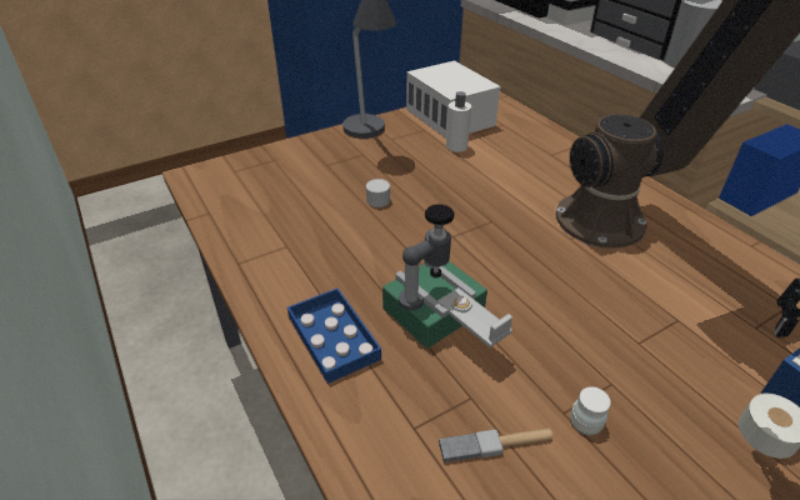

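View pics/b.png

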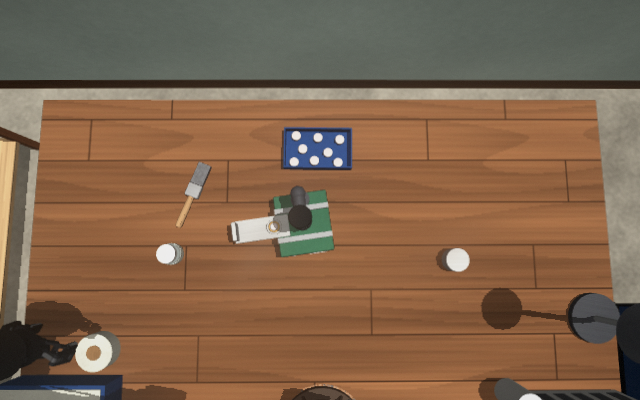

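The pictures agree with the networks. In the top view the tab's outer edge is at about (233,232) and the cap at (300,216). The jar (168,254) and brush (193,195) are clear of the push lane. First I'll turn the tool to line up with the slide and go to a point outside the tab.

Emit:
drive_tool([
  {"travel":[0,0,0],"delta_rot":[0,0,0.137],"claw":-1},
  {"travel":[0,0,0],"delta_rot":[0,0,0.137],"claw":-1},
  {"travel":[0,0,0],"delta_rot":[0,0,0.137],"claw":-1},
  {"travel":[0,0,0],"delta_rot":[0,0,0.137],"claw":-1},
  {"travel":[0,0,0],"delta_rot":[0,0,0.137],"claw":-1},
  {"travel":[0,0,0],"delta_rot":[0,0,0.137],"claw":-1},
  {"travel":[0,0,0],"delta_rot":[0,0,0.137],"claw":-1},
  {"travel":[0.6,-0.31,0],"delta_rot":[0,0,0],"claw":-1},
  {"travel":[0.6,-0.31,0],"delta_rot":[0,0,0],"claw":-1},
  {"travel":[0.6,-0.31,0],"delta_rot":[0,0,0],"claw":-1},
  {"travel":[0.6,-0.31,0],"delta_rot":[0,0,0],"claw":-1},
  {"travel":[0.6,-0.31,0],"delta_rot":[0,0,0],"claw":-1},
  {"travel":[0.6,-0.31,0],"delta_rot":[0,0,0],"claw":-1},
  {"travel":[0.6,-0.31,0],"delta_rot":[0,0,0],"claw":-1},
  {"travel":[0.6,-0.31,0],"delta_rot":[0,0,0],"claw":-1},
  {"travel":[0.6,-0.31,0],"delta_rot":[0,0,0],"claw":-1},
  {"travel":[0.6,-0.31,0],"delta_rot":[0,0,0],"claw":-1},
  {"travel":[0.6,-0.31,0],"delta_rot":[0,0,0],"claw":-1},
  {"travel":[0.6,-0.31,0],"delta_rot":[0,0,0],"claw":-1},
  {"travel":[0,0,0],"delta_rot":[0,0,0],"claw":-1},
])

```text
time: 3.0
ee_pos: [0.5389, 0.2755, 0.4047]
eef_rot: [0.758, -0.652, 0.0, 0.0]
wrist_force: [0.0, 0.1, 0.2]
opening: 0.0
gripper_force: 0.0
```

Run:
```python
from h import *
s=manip.get_state();M=R.from_quat(s['eef_rot']).as_matrix();p=np.array(s['ee_pos'])
print(M[:2,:2].round(3))
c=camera('wrist');save(c,'c.png')
pts={}
for t in('tab','cap_top','pendant','press'):
    m=mark_of(t,'wrist');print(t,[(np.round(x['at'],3),round(x['p'],2),np.round(M.T@(np.array(x['at'])-p),3)) for x in m[:2]])
# edges of the aluminium bar from z_map: points with world z 78..84mm
h,w=c['z_map'].shape;K=c['mtx'];v,u=np.mgrid[:h,:w]
uv=cv2.undistortPoints(np.stack([u,v],-1).reshape(-1,1,2).astype(float),K,np.array([c['k1'],0,0,0,0.])).reshape(-1,2)
z=c['z_map'].reshape(-1);P=np.c_[uv*z[:,None],z,np.ones_like(z)]@np.array(c['tool_from_camera']).T
W=P[:,:3]@M.T+p
for lo,hi in((.117,.126),(.078,.084)):
    k=(z>0)&(W[:,2]>lo)&(W[:,2]<hi)&(W[:,1]>.09)&(abs(W[:,0]-.55)<.12)
    if k.sum()>20: print(lo,k.sum(),cv2.minAreaRect(W[k,:2].astype(np.float32)*1000),W[k,:2].min(0),W[k,:2].max(0))
```

```text
[[ 0.15  -0.989]
 [-0.989 -0.15 ]]
tab [(array([0.484, 0.427, 0.003]), 0.74, array([-0.159,  0.032,  0.402])), (array([0.542, 0.238, 0.102]), 0.68, array([0.038, 0.003, 0.303]))]
cap_top []
pendant [(array([0.557, 0.13 , 0.082]), 0.59, array([0.146, 0.004, 0.323]))]
press [(array([0.542, 0.239, 0.102]), 0.27, array([0.037, 0.002, 0.302]))]
0.117 772 ((545.1615600585938, 233.68678283691406), (49.259273529052734, 12.285481452941895), 8.261496543884277) [0.52043485 0.22492807] [0.56975354 0.24218906]
0.078 7396 ((553.3484497070312, 172.25082397460938), (94.00241088867188, 134.66253662109375), 8.760217666625977) [0.514352   0.10015028] [0.6092251  0.24341355]
```

View pics/c.png

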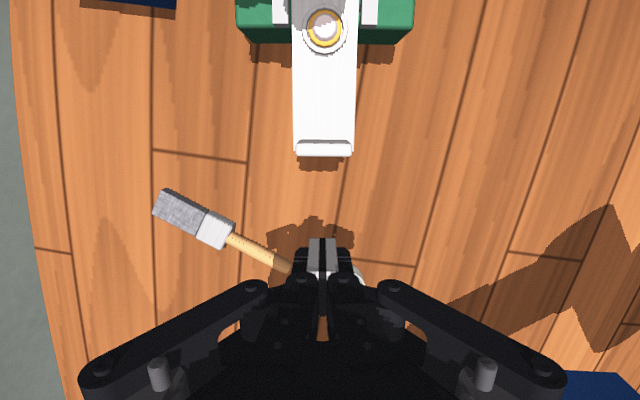

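Wrist view: the tab's top edge is at (324,150), square to the fingers and centred on them. The pendant sits upright in the nest at (325,28). The depth fit gives the outer face 36 mm ahead with lateral error near 0. Next I'll descend and approach.

Emit:
drive_tool([
  {"travel":[0,0,0.5],"delta_rot":[0,0,0],"claw":-1},
  {"travel":[0,0,0.5],"delta_rot":[0,0,0],"claw":-1},
  {"travel":[0,0,0.5],"delta_rot":[0,0,0],"claw":-1},
  {"travel":[0,0,0.5],"delta_rot":[0,0,0],"claw":-1},
  {"travel":[0,0,0.5],"delta_rot":[0,0,0],"claw":-1},
  {"travel":[0,0,0.24],"delta_rot":[0,0,0],"claw":-1},
  {"travel":[0,0,0],"delta_rot":[0,0,0],"claw":-1},
  {"travel":[0.1,0,0],"delta_rot":[0,0,0],"claw":-1},
  {"travel":[0.1,0,0],"delta_rot":[0,0,0],"claw":-1},
  {"travel":[0.1,0,0],"delta_rot":[0,0,0],"claw":-1},
  {"travel":[0.04,0,0],"delta_rot":[0,0,0],"claw":-1},
  {"travel":[0.04,0,0],"delta_rot":[0,0,0],"claw":-1},
  {"travel":[0.04,0,0],"delta_rot":[0,0,0],"claw":-1},
  {"travel":[0.04,0,0],"delta_rot":[0,0,0],"claw":-1},
  {"travel":[0.04,0,0],"delta_rot":[0,0,0],"claw":-1},
  {"travel":[0.04,0,0],"delta_rot":[0,0,0],"claw":-1},
])

```text
time: 4.85
ee_pos: [0.5415, 0.2514, 0.2676]
eef_rot: [0.759, -0.651, 0.0, 0.0]
wrist_force: [-0.2, 0.2, 0.1]
opening: 0.0
gripper_force: 0.0
```

Emit:
drive_tool([
  {"travel":[0.03,0,0],"delta_rot":[0,0,0],"claw":-1},
  {"travel":[0.04,0,0],"delta_rot":[0,0,0],"claw":-1},
  {"travel":[0.05,0,0],"delta_rot":[0,0,0],"claw":-1},
  {"travel":[0.06,0,0],"delta_rot":[0,0,0],"claw":-1},
  {"travel":[0.07,0,0],"delta_rot":[0,0,0],"claw":-1},
  {"travel":[0.08,0,0],"delta_rot":[0,0,0],"claw":-1},
  {"travel":[0.08,0,0],"delta_rot":[0,0,0],"claw":-1},
  {"travel":[0.08,0,0],"delta_rot":[0,0,0],"claw":-1},
  {"travel":[0.08,0,0],"delta_rot":[0,0,0],"claw":-1},
  {"travel":[0.08,0,0],"delta_rot":[0,0,0],"claw":-1},
  {"travel":[0.08,0,0],"delta_rot":[0,0,0],"claw":-1},
  {"travel":[0.08,0,0],"delta_rot":[0,0,0],"claw":-1},
  {"travel":[0.08,0,0],"delta_rot":[0,0,0],"claw":-1},
  {"travel":[0.08,0,0],"delta_rot":[0,0,0],"claw":-1},
  {"travel":[0.08,0,0],"delta_rot":[0,0,0],"claw":-1},
  {"travel":[0.08,0,0],"delta_rot":[0,0,0],"claw":-1},
  {"travel":[0.07,0,0],"delta_rot":[0,0,0],"claw":-1},
  {"travel":[0.05,0,0],"delta_rot":[0,0,0],"claw":-1},
  {"travel":[0.03,0,0],"delta_rot":[0,0,0],"claw":-1},
  {"travel":[0,0,0],"delta_rot":[0,0,0],"claw":-1},
])

```text
time: 6.85
ee_pos: [0.5515, 0.1881, 0.2678]
eef_rot: [0.759, -0.651, 0.0, -0.0]
wrist_force: [-0.2, -1.4, -1.1]
opening: 0.0001
gripper_force: 0.0
```

Emit:
drive_tool([
  {"travel":[0.04,0,0],"delta_rot":[0,0,0],"claw":-1},
  {"travel":[0.05,0,0],"delta_rot":[0,0,0],"claw":-1},
  {"travel":[0.05,0,0],"delta_rot":[0,0,0],"claw":-1},
  {"travel":[0.04,0,0],"delta_rot":[0,0,0],"claw":-1},
  {"travel":[0.03,0,0],"delta_rot":[0,0,0],"claw":-1},
  {"travel":[0.02,0,0],"delta_rot":[0,0,0],"claw":-1},
])

```text
time: 7.45
ee_pos: [0.5532, 0.1768, 0.2678]
eef_rot: [0.759, -0.651, 0.0, -0.0]
wrist_force: [-0.3, 0.8, 0.3]
opening: -0.0005
gripper_force: 0.8
```

Run:
```python
from h import *
c=camera('scene');print([(np.round(x['at'],3),x['p']) for x in mark_of('tab','scene')[:2]])
cv2.imwrite('pics/d.png',cv2.resize(c['pixels'][150:300,280:440,::-1],(640,600)))
```

```text
[(array([0.554, 0.172, 0.098]), 0.94), (array([ 0.792,  0.01 , -0.002]), 0.51)]
```

View pics/d.png

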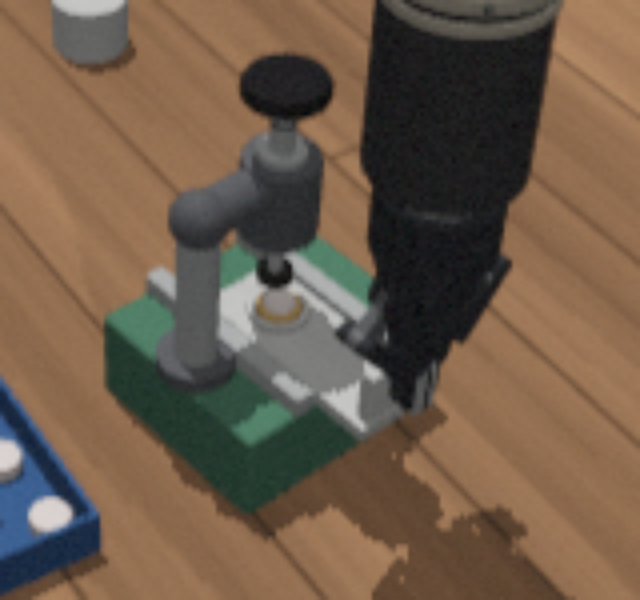

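The tray is nearly home and the pendant is upright at (280,300), just outside the pad at (274,270). I'll creep onto the stop.

Emit:
drive_tool([
  {"travel":[0.02,0,0],"delta_rot":[0,0,0],"claw":-1},
  {"travel":[0.02,0,0],"delta_rot":[0,0,0],"claw":-1},
  {"travel":[0.02,0,0],"delta_rot":[0,0,0],"claw":-1},
  {"travel":[0.02,0,0],"delta_rot":[0,0,0],"claw":-1},
])

```text
time: 7.95
ee_pos: [0.5537, 0.173, 0.2677]
eef_rot: [0.759, -0.651, 0.0, -0.0]
wrist_force: [-1.7, 1.1, 0.4]
opening: -0.0002
gripper_force: 0.8
```

Emit:
drive_tool([
  {"travel":[0.02,0,0],"delta_rot":[0,0,0],"claw":-1},
  {"travel":[0.02,0,0],"delta_rot":[0,0,0],"claw":-1},
])

```text
time: 8.15
ee_pos: [0.554, 0.171, 0.2677]
eef_rot: [0.759, -0.651, -0.0, -0.0]
wrist_force: [-0.4, 4.0, 1.8]
opening: -0.0002
gripper_force: 2.4
```

Emit:
drive_tool([
  {"travel":[0.02,0,0],"delta_rot":[0,0,0],"claw":-1},
  {"travel":[0,0,0],"delta_rot":[0,0,0],"claw":-1},
])

```text
time: 8.35
ee_pos: [0.554, 0.1707, 0.2678]
eef_rot: [0.759, -0.651, -0.0, -0.001]
wrist_force: [-3.6, 6.0, 1.4]
opening: -0.0002
gripper_force: 3.3
```

Emit:
drive_tool([
  {"travel":[0.02,0,0],"delta_rot":[0,0,0],"claw":-1},
  {"travel":[0,0,0],"delta_rot":[0,0,0],"claw":-1},
])

```text
time: 8.55
ee_pos: [0.554, 0.1704, 0.2678]
eef_rot: [0.759, -0.651, -0.001, -0.001]
wrist_force: [-4.8, 10.5, 1.9]
opening: -0.0003
gripper_force: 5.6
```

The force climbs with no further travel, so the tray is on its stop, and the TCP distance of about 121 mm from the origin agrees. Now I'll back off, rise, and look at the cap.

Emit:
drive_tool([
  {"travel":[-0.1,0,0],"delta_rot":[0,0,0],"claw":-1},
  {"travel":[-0.4,0,0],"delta_rot":[0,0,0],"claw":-1},
  {"travel":[-0.4,0,0],"delta_rot":[0,0,0],"claw":-1},
  {"travel":[-0.3,0,-0.3],"delta_rot":[0,0,0],"claw":-1},
  {"travel":[0,0,-0.7],"delta_rot":[0,0,0],"claw":-1},
  {"travel":[0,0,-0.7],"delta_rot":[0,0,0],"claw":-1},
  {"travel":[0,0,-0.7],"delta_rot":[0,0,0],"claw":-1},
  {"travel":[0,0,-0.7],"delta_rot":[0,0,0],"claw":-1},
  {"travel":[0,0,-0.7],"delta_rot":[0,0,0],"claw":-1},
  {"travel":[0,0,-0.6],"delta_rot":[0,0,0],"claw":-1},
  {"travel":[0,0,0],"delta_rot":[0,0,0],"claw":-1},
  {"travel":[0,0,0],"delta_rot":[0,0,0],"claw":-1},
])

```text
time: 9.75
ee_pos: [0.545, 0.2281, 0.488]
eef_rot: [0.759, -0.651, 0.0, -0.0]
wrist_force: [-0.3, 0.3, -0.7]
opening: 0.0002
gripper_force: 0.0
```

Run:
```python
from h import *
s=manip.get_state();M=R.from_quat(s['eef_rot']).as_matrix();p=np.array(s['ee_pos']);print(p.round(4),M.round(3))
c=camera('wrist')
for n in('wrist','scene','top'):
    if n!='wrist': camera(n)
    for t in('cap_top','tab','pendant'):
        print(n,t,[(np.round(x['at'],3),round(x['p'],2),np.round(M.T@(np.array(x['at'])-p),3)) for x in mark_of(t,n)[:1]])
save(c,'e.png')
h,w=c['z_map'].shape;K=c['mtx'];v,u=np.mgrid[:h,:w]
uv=cv2.undistortPoints(np.stack([u,v],-1).reshape(-1,1,2).astype(float),K,np.array([c['k1'],0,0,0,0.])).reshape(-1,2)
z=c['z_map'].reshape(-1);P=np.c_[uv*z[:,None],z,np.ones_like(z)]@np.array(c['tool_from_camera']).T
W=P[:,:3]@M.T+p
for lo,hi in((.260,.275),(.115,.126)):
    k=(z>0)&(W[:,2]>lo)&(W[:,2]<hi)&(np.hypot(W[:,0]-.565,W[:,1]-.1)<.12)
    if k.sum()>20:print(lo,k.sum(),np.median(W[k,2]),cv2.minAreaRect(W[k,:2].astype(np.float32)*1000),cv2.minEnclosingCircle(W[k,:2].astype(np.float32)))
```

```text
[0.545  0.2281 0.488 ] [[ 0.153 -0.988  0.   ]
 [-0.988 -0.153  0.   ]
 [-0.    -0.001 -1.   ]]
wrist cap_top [(array([0.567, 0.048, 0.001]), 0.65, array([0.181, 0.006, 0.487]))]
wrist tab [(array([0.555, 0.157, 0.106]), 0.7, array([0.072, 0.001, 0.382]))]
wrist pendant [(array([0.569, 0.047, 0.081]), 0.71, array([0.182, 0.004, 0.407]))]
scene cap_top [(array([0.569, 0.049, 0.266]), 0.73, array([0.181, 0.003, 0.221]))]
scene tab [(array([0.558, 0.164, 0.098]), 0.97, array([ 0.065, -0.003,  0.39 ]))]
scene pendant [(array([0.573, 0.046, 0.084]), 0.38, array([0.184, 0.   , 0.404]))]
top cap_top [(array([0.572, 0.053, 0.267]), 0.67, array([0.177, 0.   , 0.221]))]
top tab [(array([0.551, 0.162, 0.101]), 0.93, array([0.067, 0.004, 0.387]))]
top pendant []
0.115 598 0.1210802243103711 ((592.3291015625, 117.92616271972656), (43.243282318115234, 136.99981689453125), 44.38252258300781) ((0.588202953338623, 0.1138879805803299), 0.06947873532772064)
```

View pics/e.png

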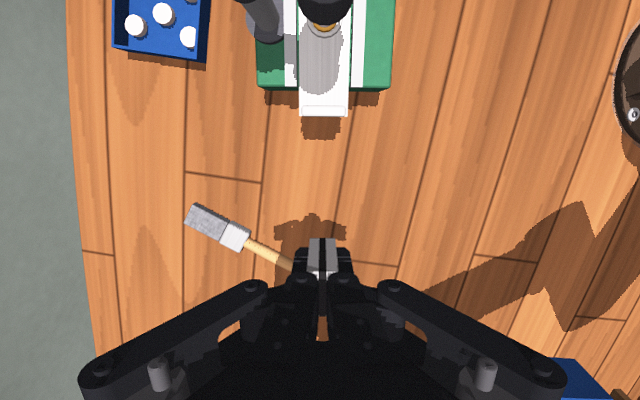

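The tray is home and the pendant is below the head (brass rim at (322,28)). The cap is 179 mm ahead in tool x, 2 mm in y. I'll move over it and descend to just above it.

Emit:
drive_tool([
  {"travel":[0.4,0.04,0],"delta_rot":[0,0,0],"claw":-1},
  {"travel":[0.6,0,0],"delta_rot":[0,0,0],"claw":-1},
  {"travel":[0.6,0,0],"delta_rot":[0,0,0],"claw":-1},
  {"travel":[0.6,0,0],"delta_rot":[0,0,0],"claw":-1},
  {"travel":[0.6,0,0],"delta_rot":[0,0,0],"claw":-1},
  {"travel":[0.5,0,0],"delta_rot":[0,0,0],"claw":-1},
  {"travel":[0.28,0,0],"delta_rot":[0,0,0],"claw":-1},
  {"travel":[0,0,0.2],"delta_rot":[0,0,0],"claw":-1},
  {"travel":[0,0,0.2],"delta_rot":[0,0,0],"claw":-1},
  {"travel":[0,0,0.2],"delta_rot":[0,0,0],"claw":-1},
  {"travel":[0,0,0.15],"delta_rot":[0,0,0],"claw":-1},
  {"travel":[0,0,0],"delta_rot":[0,0,0],"claw":-1},
  {"travel":[0,0,0],"delta_rot":[0,0,0],"claw":-1},
])

```text
time: 11.65
ee_pos: [0.5707, 0.0516, 0.4501]
eef_rot: [0.76, -0.65, 0.0, 0.0]
wrist_force: [0.1, 0.4, 0.4]
opening: 0.0002
gripper_force: 0.0
```

Emit:
drive_tool([
  {"travel":[0,0,0.04],"delta_rot":[0,0,0],"claw":-1},
  {"travel":[0,0,0.04],"delta_rot":[0,0,0],"claw":-1},
  {"travel":[0,0,0.04],"delta_rot":[0,0,0],"claw":-1},
  {"travel":[0,0,0.02],"delta_rot":[0,0,0],"claw":-1},
  {"travel":[0,0,0],"delta_rot":[0,0,0],"claw":-1},
])

```text
time: 12.15
ee_pos: [0.5705, 0.0511, 0.4431]
eef_rot: [0.759, -0.651, -0.0, 0.0]
wrist_force: [0.2, -0.1, -0.1]
opening: 0.0001
gripper_force: 0.0
```

Emit:
drive_tool([
  {"travel":[0,0,0.02],"delta_rot":[0,0,0],"claw":-1},
  {"travel":[0,0,0],"delta_rot":[0,0,0],"claw":-1},
])

```text
time: 12.35
ee_pos: [0.5706, 0.0512, 0.4421]
eef_rot: [0.759, -0.651, -0.0, 0.0]
wrist_force: [0.2, -0.0, 0.5]
opening: -0.0
gripper_force: 0.0
```

Emit:
drive_tool([
  {"travel":[0,0,0.02],"delta_rot":[0,0,0],"claw":-1},
  {"travel":[0,0,0],"delta_rot":[0,0,0],"claw":-1},
])

```text
time: 12.55
ee_pos: [0.5706, 0.0512, 0.4411]
eef_rot: [0.759, -0.651, 0.0, 0.0]
wrist_force: [0.3, 0.0, -0.6]
opening: 0.0001
gripper_force: 0.0
```

Emit:
drive_tool([
  {"travel":[0,0,0.02],"delta_rot":[0,0,0],"claw":-1},
  {"travel":[0,0,0],"delta_rot":[0,0,0],"claw":-1},
])

```text
time: 12.75
ee_pos: [0.5706, 0.0511, 0.4402]
eef_rot: [0.759, -0.651, 0.0, -0.0]
wrist_force: [1.1, 0.2, -0.3]
opening: 0.0
gripper_force: 0.1
```

Emit:
drive_tool([
  {"travel":[0,0,0.02],"delta_rot":[0,0,0],"claw":-1},
  {"travel":[0,0,0],"delta_rot":[0,0,0],"claw":-1},
])

```text
time: 12.95
ee_pos: [0.5706, 0.0512, 0.4391]
eef_rot: [0.759, -0.651, 0.0, -0.0]
wrist_force: [0.3, 0.2, -0.1]
opening: -0.0002
gripper_force: 0.2
```

Emit:
drive_tool([
  {"travel":[0,0,0.02],"delta_rot":[0,0,0],"claw":-1},
  {"travel":[0,0,0],"delta_rot":[0,0,0],"claw":-1},
])

```text
time: 13.15
ee_pos: [0.5706, 0.0512, 0.4381]
eef_rot: [0.759, -0.651, 0.0, -0.0]
wrist_force: [1.0, 0.0, -0.6]
opening: 0.0
gripper_force: 0.4
```

Emit:
drive_tool([
  {"travel":[0,0,0.02],"delta_rot":[0,0,0],"claw":-1},
  {"travel":[0,0,0],"delta_rot":[0,0,0],"claw":-1},
])

```text
time: 13.35
ee_pos: [0.5706, 0.0512, 0.4371]
eef_rot: [0.759, -0.651, 0.0, -0.0]
wrist_force: [-0.3, 0.4, 0.5]
opening: 0.0003
gripper_force: 0.5
```

No 3 N yet at a nominal 4 mm below the cap's top, so I'll look.

Run:
```python
from h import *
s=manip.get_state();print(s['wrist_force'],s['gripper_force'])
c=camera('scene');print([(np.round(x['at'],3),round(x['p'],2)) for x in mark_of('cap_top','scene')[:2]])
cv2.imwrite('pics/f.png',cv2.resize(c['pixels'][130:270,280:430,::-1],(642,600),interpolation=cv2.INTER_CUBIC))
```

```text
[-0.26658723  0.43711199  0.49321254] 0.4754408961161971
[(array([0.57 , 0.048, 0.262]), 0.89)]
```

View pics/f.png

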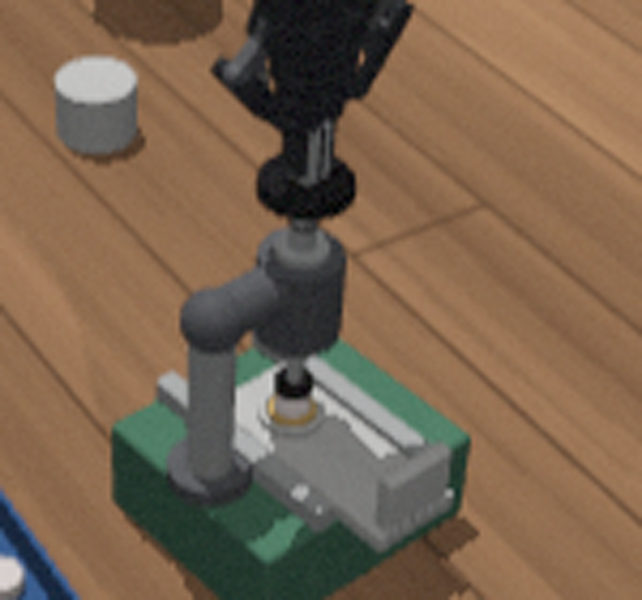

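Picture: the fingers stand on or just over the cap's middle (306,185), and the pendant is upright under the pad (293,405). I'll go on in small steps until the force shows.

Emit:
drive_tool([
  {"travel":[0,0,0.02],"delta_rot":[0,0,0],"claw":-1},
  {"travel":[0,0,0],"delta_rot":[0,0,0],"claw":-1},
])

```text
time: 13.65
ee_pos: [0.5706, 0.0512, 0.4361]
eef_rot: [0.759, -0.651, 0.0, -0.0]
wrist_force: [0.1, -0.2, 1.7]
opening: 0.0002
gripper_force: 0.6
```

Emit:
drive_tool([
  {"travel":[0,0,0.02],"delta_rot":[0,0,0],"claw":-1},
  {"travel":[0,0,0],"delta_rot":[0,0,0],"claw":-1},
])

```text
time: 13.85
ee_pos: [0.5706, 0.0512, 0.4351]
eef_rot: [0.759, -0.651, 0.0, 0.0]
wrist_force: [0.2, -1.6, 2.0]
opening: -0.0001
gripper_force: 0.7
```

```bash
cat >> h.py <<'E'
def cap_z(n='scene'):
    c=camera(n);r=regions_of('cap_top',n)
    if not r:return None
    k=r[0]['region']&(c['z_map']>0);v,u=np.nonzero(k)
    uv=cv2.undistortPoints(np.stack([u,v],-1).reshape(-1,1,2).astype(float),c['mtx'],np.array([c['k1'],0,0,0,0.])).reshape(-1,2)
    z=c['z_map'][k];A=np.array(c['attitude']);A=R.from_quat(A).as_matrix() if A.shape==(4,) else A
    W=np.c_[uv*z[:,None],z]@A.T+np.array(c['position'])
    W=W[np.hypot(W[:,0]-.571,W[:,1]-.051)<.03]
    W=W[W[:,2]<.3]
    h,e=np.histogram(W[:,2],np.arange(.22,.29,.002));return r[0]['p'],len(W),[(round(a,3),int(b)) for a,b in zip(e,h) if b]
E
python3 - <<'E'
from h import *
print(cap_z('scene'));print(cap_z('top'));print(manip.get_state()['wrist_force'])
E
```

```text
(0.74, 368, [(np.float64(0.22), 4), (np.float64(0.222), 5), (np.float64(0.224), 7), (np.float64(0.226), 3), (np.float64(0.228), 3), (np.float64(0.23), 6), (np.float64(0.232), 3), (np.float64(0.248), 2), (np.float64(0.25), 17), (np.float64(0.252), 10), (np.float64(0.254), 15), (np.float64(0.256), 24), (np.float64(0.258), 48), (np.float64(0.26), 90), (np.float64(0.262), 34), (np.float64(0.264), 5), (np.float64(0.266), 1), (np.float64(0.268), 3)])
None
[0.24100723 0.14786943 1.53294883]
```

Emit:
drive_tool([
  {"travel":[0,0,0.04],"delta_rot":[0,0,0],"claw":-1},
  {"travel":[0,0,0.04],"delta_rot":[0,0,0],"claw":-1},
  {"travel":[0,0,0],"delta_rot":[0,0,0],"claw":-1},
  {"travel":[0,0,0],"delta_rot":[0,0,0],"claw":-1},
])

```text
time: 14.45
ee_pos: [0.5706, 0.0512, 0.4312]
eef_rot: [0.759, -0.651, 0.0, 0.0]
wrist_force: [-0.2, 0.2, 2.6]
opening: -0.0001
gripper_force: 1.2
```

Emit:
drive_tool([
  {"travel":[0,0,0.04],"delta_rot":[0,0,0],"claw":-1},
  {"travel":[0,0,0.04],"delta_rot":[0,0,0],"claw":-1},
  {"travel":[0,0,0],"delta_rot":[0,0,0],"claw":-1},
  {"travel":[0,0,0],"delta_rot":[0,0,0],"claw":-1},
])

```text
time: 14.85
ee_pos: [0.5706, 0.0512, 0.4273]
eef_rot: [0.759, -0.651, 0.0, -0.0]
wrist_force: [-0.5, 0.2, 4.0]
opening: 0.0002
gripper_force: 2.3
```

Run:
```python
from h import *
print(cap_z('scene'));print(manip.get_state()['wrist_force'])
```

```text
(0.62, 319, [(np.float64(0.22), 4), (np.float64(0.222), 6), (np.float64(0.224), 5), (np.float64(0.226), 3), (np.float64(0.24), 1), (np.float64(0.242), 8), (np.float64(0.244), 13), (np.float64(0.246), 12), (np.float64(0.248), 20), (np.float64(0.25), 40), (np.float64(0.252), 101), (np.float64(0.254), 30)])
[-1.08358386  0.11913199  4.97872687]
```

Emit:
drive_tool([
  {"travel":[0,0,0.03],"delta_rot":[0,0,0],"claw":-1},
  {"travel":[0,0,0.03],"delta_rot":[0,0,0],"claw":-1},
  {"travel":[0,0,0],"delta_rot":[0,0,0],"claw":-1},
  {"travel":[0,0,0],"delta_rot":[0,0,0],"claw":-1},
])

```text
time: 15.35
ee_pos: [0.5706, 0.0512, 0.4247]
eef_rot: [0.759, -0.651, 0.0, -0.0]
wrist_force: [-1.9, 0.2, 7.5]
opening: -0.0001
gripper_force: 3.6
```

Emit:
drive_tool([
  {"travel":[0,0,0.03],"delta_rot":[0,0,0],"claw":-1},
  {"travel":[0,0,0.03],"delta_rot":[0,0,0],"claw":-1},
  {"travel":[0,0,0],"delta_rot":[0,0,0],"claw":-1},
  {"travel":[0,0,0],"delta_rot":[0,0,0],"claw":-1},
])

```text
time: 15.75
ee_pos: [0.5705, 0.0512, 0.4221]
eef_rot: [0.759, -0.651, 0.0, -0.0]
wrist_force: [-3.9, 1.0, 9.6]
opening: 0.0003
gripper_force: 4.8
```

Run:
```python
from h import *
print(cap_z('scene'));print(manip.get_state()['wrist_force'])
c=camera('scene')
cv2.imwrite('pics/g.png',cv2.resize(c['pixels'][155:245,300:390,::-1],(600,600),interpolation=cv2.INTER_CUBIC))
```

```text
(0.9, 322, [(np.float64(0.22), 1), (np.float64(0.234), 2), (np.float64(0.236), 1), (np.float64(0.238), 16), (np.float64(0.24), 12), (np.float64(0.242), 13), (np.float64(0.244), 29), (np.float64(0.246), 84), (np.float64(0.248), 69), (np.float64(0.25), 1), (np.float64(0.256), 1), (np.float64(0.258), 2), (np.float64(0.264), 1)])
[-2.43024791  0.04692658  8.71325247]
```

View pics/g.png

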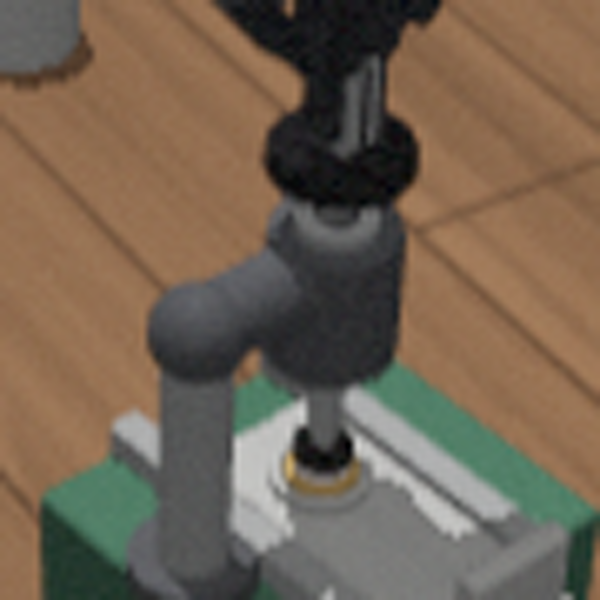

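The dark ring shows at (335,213), just above the head's top. The pad is on the stone and the pendant is upright. About 19 mm by kinematics, 21 mm by depth, and the force knee came at about 14 mm. I'll go roughly 2 mm more.

Emit:
drive_tool([
  {"travel":[0,0,0.025],"delta_rot":[0,0,0],"claw":-1},
  {"travel":[0,0,0.02],"delta_rot":[0,0,0],"claw":-1},
  {"travel":[0,0,0],"delta_rot":[0,0,0],"claw":-1},
  {"travel":[0,0,0],"delta_rot":[0,0,0],"claw":-1},
  {"travel":[0,0,0],"delta_rot":[0,0,0],"claw":-1},
])

```text
time: 16.4
ee_pos: [0.5705, 0.0511, 0.4202]
eef_rot: [0.76, -0.65, 0.0, -0.0]
wrist_force: [-4.1, 1.8, 10.8]
opening: -0.0002
gripper_force: 5.7
```

Run:
```python
from h import *
print(cap_z('scene'));s=manip.get_state();print(s['wrist_force'],s['ee_pos'])
c=camera('scene')
a=c['pixels'][170:200,325:370,::-1]
cv2.imwrite('pics/i.png',cv2.resize(cv2.convertScaleAbs(a,alpha=1.8,beta=10),(780,520),interpolation=cv2.INTER_CUBIC))
```

```text
(0.89, 313, [(np.float64(0.22), 1), (np.float64(0.234), 5), (np.float64(0.236), 11), (np.float64(0.238), 14), (np.float64(0.24), 12), (np.float64(0.242), 27), (np.float64(0.244), 70), (np.float64(0.246), 76), (np.float64(0.248), 3)])
[-3.90433548  1.02567314 11.95127315] [0.57051211 0.05111677 0.42022234]
```

View pics/i.png

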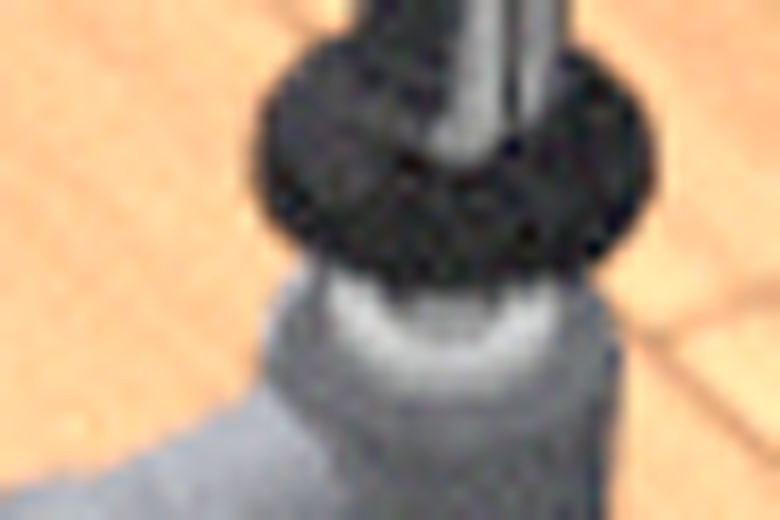

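The dark ring has just sunk level with the head's top: only plain stem shows above it at (455,310). Kinematics gives 20.8 mm, the depth change about 21 mm, and the force is about 12 N. All agree, so I'll hand it in while holding.

```bash
python3 -c "
from h import *
print(manip.close_job())"
```

```text
the job is handed in; nothing more can be done
None
```

The tray is fully home with the pendant still upright in its nest, and I handed the job in with the arm still holding the cap about 21 mm down at about 12 N.

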